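# Switch on the supply of the test bay that holds the board

## Task

The bench console has two rotary isolator handles, both off, each feeding the bay directly behind it. Turn on the isolator of the bay that holds the board with the two upright connectors, a quarter turn clockwise to its on stop, and leave the isolator of the bay with the plain blanking plate off. Do not disturb the board, the blanking plate or the other things on the bench.

Things in the scene. Friction and masses are not known exactly. Their poses are not given: they have to be found in the camera images.
- console: Fixed white console, 480 mm wide (y). Origin on the table under the middle of the sloping panel; x points away from the robot's side, y left. Its front panel slopes at 30 degrees to the horizontal, rising along +x from 51 mm high at x = -78 mm through 96 mm at x = 0 to 141 mm at x = +78 mm; behind it a flat ledge, 142 mm high, with the two bays, reaches x = +215 mm.
- light_bar (a point): Middle of the aluminium light bar (24 mm in x, 20 mm high) that runs the console's full width over the handles, 320 mm above the table, on posts 228 mm to either side. A vertical gripper over a handle runs into it: come in square to the sloping panel.
- bay_left (a point): Centre of the floor of the left bay, a shallow black rim 128 x 158 mm and 14 mm high, on the ledge straight behind the left handle.
- bay_right (a point): Centre of the floor of the right bay, the same, behind the right handle.
- handle_left (a joint): Angle of the left isolator handle (105 mm left of the console's middle): 0 = off stop, 1.571 rad = on stop, growing as it turns clockwise seen from in front of the panel. The lever is weighted and falls over centre: short of half way (0.785) it drops back to off, past it it drops on to the on stop. Under 0.15 N m turns it.
- handle_right (a joint): The same for the right isolator handle, 105 mm right of the console's middle.
- handle_left_grip (a point): Point on the left handle's turning axis, 42 mm off the panel. Turns with the handle: z is the panel's outward normal, x runs along the lever to its nose. Off: lever leans 45 deg left of straight up the slope; on: 45 deg right of it. Black lever 22 mm thick (y), x = -27 to +63 mm, then a 14 mm thick steel nose to +86 mm; it stands 12 to 55 mm off the panel, on a 68 mm disc 13 mm off it.
- handle_right_grip (a point): The same point of the right handle.
- board: The board under test: aluminium plate 105 x 135 x 8 mm with a white slab and two brass blocks (85 x 24 mm, up to 30 mm high) along its two short edges, each with an upright brass connector (16 mm diameter, top at 48 mm). Lies loose in one of the two bays. Origin at the centre of its underside, x and y as the console's.
- blank: Plain flat aluminium blanking plate, 105 x 135 x 8 mm, lying loose in the other bay. Origin at the centre of its underside.
- wrench: Bystander: steel wrench 170 mm long, lying on the table to the left. Origin under its middle.
- cal_case: Bystander: black case 150 x 110 x 50 mm, on the table to the left. Origin at the centre of its underside.
- mug: Bystander: white mug, 80 mm across, 90 mm high, on the table to the right. Origin at the centre of its underside.
- attenuator: Bystander: stepped steel cylinder standing upright on the table to the right, 40 mm in diameter and 75 mm high. Origin at the centre of its underside.
There are look-alikes about, which are no part of the job. What is shaped like the board but brown or purple is not meant.

How it is judged:
By the outcome, as a careful person would: the job done as asked, in the order asked, and still so for the second after the job is handed in, with the robot touching nothing.
It also fails if it takes over 32 s, if anything falls off the work surface, if the arm or the gripper's body presses on something with over 40 N, if the wrist force passes 120 N, or if a joint passes its speed limit or range.

## Robot

A 6-joint arm with a two-finger parallel gripper is mounted at the origin on the work surface. World frame = base frame: x ahead of the robot, y to its left, z up, the work surface at z = 0. Lengths are in mm, angles in rad, forces in N, time in s.
With the tool pointing down it reaches from about 300 to 775 mm from the base axis. Payload 14.6 kg.
Tool frame: the origin (TCP) lies midway between the tips of the shut fingers; the grasp point (between the pads) lies 19 mm behind it (arm.pinch_z is the distance from the TCP to the grasp point, in mm); y points along the fingers, x is the direction in which the jaws open and shut, and the axes are right-handed (so a half turn about y gives the same grasp; the last joint's range is limited). The gripper opens to 94 mm and grips with 3 to 60 N. Pads are 16 mm wide; open, the fingers measure 119 mm over their backs; the gripper's body (75 mm by 177 mm) begins 78 mm behind the grasp point.
Start: joints at [1.16, 0.3, 1.521, -0, 1.321, -0.067], TCP at [185.384, 517.805, 205.446] pointing down, gripper open.
Joint ranges: [-3.03, 3.03], [-0.79, 2.21], [0.23, 2.52], [-1.04, 4.18], [0, 3.07], [-2.55, 2.55]. Speed limits (rad/s): [2.22, 2.22, 2.57, 3.14, 3.14, 3.14].

## Interface

Orientations are given as a unit quaternion [x, y, z, w].
In Python, from cell import arm, cams, workorder gives the robot as it stands.
- The arm moves only by the tool servo_tool, never from a script. Its argument "steps" is a list that holds one entry, the list of rows, each a list of 5 numbers: the shift along the tool's x, y, z in cm, then the turn about the tool's y in rad, then the opening, from 0 (shut) to 1 (fully open). A call has 1 to 12 rows; each row is the pose to reach, as a shift and turn from the pose commanded when the call began, along the tool's axes at that moment; what a row does not reach only later rows make up. A row lasts 1/12 s, in which the tool goes at most 41.7 mm and 7.16 degrees, less where a joint would pass 70% of its speed; a pose out of reach is approached as far as the arm can. A call with a gripper value outside its range is refused whole. The fingers move at their own pace and stop on an object; "squeeze" is the grip in N (left out, the last holds). Time passes only in rows, so rows that repeat a pose let the fingers close. It gives the time, the measured TCP pose, the force and the opening at its end, in the units of the state.
- arm.read_state(): the state, without advancing time (a new reading comes with each control period).
- cams.camera(name): name is "side" or "top" or "wrist"; returns a dict with "img" (420x560x3 uint8, red, green, blue), "camera_matrix" (3x3 intrinsics, pixels), "extrinsics" (4x4, takes a point from camera to world coordinates); the wrist camera has in their place "mount" (4x4, takes a point from camera to tool coordinates, whose origin is the TCP and whose axes are the tool frame's). Camera axes: x right, y down, z forward; pixel columns grow to the right and rows downward; lengths in mm; the calibration is good to about 2 mm. A picture is of the moment at which its call begins: read the wrist's pose just before it. There is no depth.
- workorder.job_done(): hands the job in, once; it reports no verdict.
The state is a dict: "clock": time; "joint_positions": joint angles; "qvel": joint speeds; "effort": joint torques, N m; "tool_pos": TCP position; "tcp_rot": TCP orientation; "contact_force": force on the tool from outside, world axes, zero at the start; "moment": the same for the moment, N m; "width": finger opening in mm.
Only numpy, scipy, OpenCV 4.12 (cv2) and the standard library are available. Lean on these libraries where they do the work, as an engineer would, in place of code of your own. Each camera call takes 0.05 s, during which the arm holds its last target. There are 200 camera calls.

## Working session

There is one attempt and no reset: what is moved stays moved. The work goes in short steps, Python scripts to look and compute and a tool call to move; the robot and the scene stay as the last step left them, time stands still between calls to the robot, and variables do not carry over. Pictures are saved under pics/ and viewed, about 8 in all and at most 12, crops included, and the job is handed in when it is done.

Besides the shell and the picture viewer there is one more tool, called after ">>>" as a command line: name --argument value ..., lists and objects as JSON in quotes. servo_tool: Moves the arm, as the interface text tells. Its arguments: {"type":"object","properties":{"steps":{"type":"array"},"squeeze":{"type":"number"}},"required":["steps"]}

```bash
mkdir -p pics; ls; python3 - <<'E'
from cell import arm,cams
import cv2,numpy as np
print(arm.read_state())
for n in("side","top"):
    c=cams.camera(n);cv2.imwrite(f"pics/{n}0.png",c["img"][:,:,::-1]);np.savez(f"{n}.npz",K=c["camera_matrix"],E=c["extrinsics"])
    print(c["camera_matrix"],c["extrinsics"])
c=cams.camera("wrist");print(c["mount"],c["camera_matrix"])
E
```

```text
pics
{'clock': 0.0, 'joint_positions': array([ 1.16037764e+00,  3.00470522e-01,  1.52158032e+00, -2.10923524e-05,
        1.32073879e+00, -6.65942791e-02]), 'qvel': array([ 3.43738755e-04,  1.07293119e-04, -5.67414669e-04,  8.55615865e-05,
       -3.07983752e-04, -1.18499181e-03]), 'effort': array([ 6.46163589e-04, -5.31802905e+01, -3.52740061e+01,  7.08806422e-02,
        2.44899967e-02, -1.31711677e-04]), 'tool_pos': array([185.29514563, 517.55650052, 204.88698358]), 'tcp_rot': array([ 0.57838814,  0.40674011, -0.40745554, -0.57793565]), 'contact_force': array([-0.86547588, -0.43375111, -0.66265889]), 'moment': array([ 0.04103207, -0.0097499 , -0.01698007]), 'width': 93.94769410884135}
[[489.34898386   0.         278.50891435]
 [  0.         489.34898386 208.91231087]
 [  0.           0.           1.        ]] [[ 7.98041926e-01 -4.58551291e-01  3.90972886e-01 -1.04846890e+02]
 [-6.02576489e-01 -6.13207767e-01  5.10761989e-01 -8.05812950e+02]
 [ 5.53704101e-03 -6.43200551e-01 -7.65677734e-01  1.42061445e+03]
 [ 0.00000000e+00  0.00000000e+00  0.00000000e+00  1.00000000e+00]]
[[380.5197691    0.         279.43925296]
 [  0.         380.5197691  218.12246883]
 [  0.           0.           1.        ]] [[-1.03697939e-04 -9.84341088e-01  1.76274253e-01  3.74230920e+02]
 [-9.99787201e-01  3.73835388e-03  2.02873613e-02 -8.78379865e+00]
 [-2.06286588e-02 -1.76234638e-01 -9.84132009e-01  1.20969953e+03]
 [ 0.00000000e+00  0.00000000e+00  0.00000000e+00  1.00000000e+00]]
[[ 9.99999955e-01 -2.54017632e-04  1.60514146e-04  5.09280494e-01]
 [-2.21611782e-04 -2.62723044e-01  9.64871262e-01 -1.78125911e+02]
 [-2.02923548e-04 -9.64871254e-01 -2.62723089e-01  7.65369079e+01]
 [ 0.00000000e+00  0.00000000e+00  0.00000000e+00  1.00000000e+00]] [[309.41545017   0.         277.46236855]
 [  0.         309.41545017 209.0333559 ]
 [  0.           0.           1.        ]]
```

View pics/top0.png

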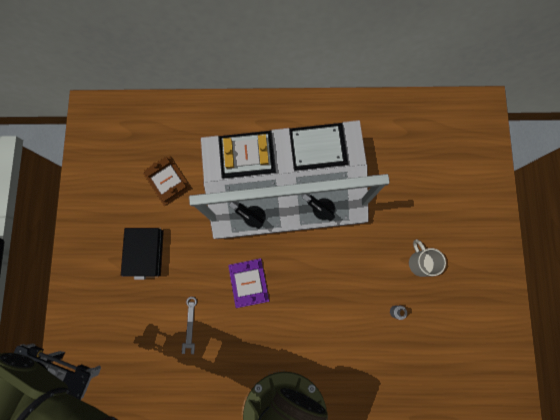

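View pics/side0.png

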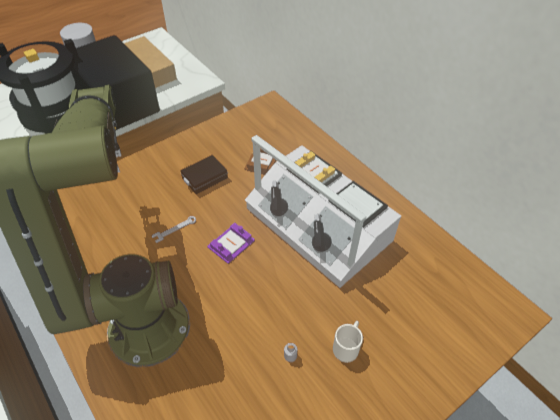

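The top picture shows the two-connector board in the left bay (246,152) and the blank in the right bay (318,147). Both levers lean left (off). I need the console's pose, so I'll enlarge it.

```bash
python3 - <<'E'
import cv2
a=cv2.imread("pics/top0.png")[110:250,180:400];cv2.imwrite("pics/topc.png",cv2.resize(a,None,fx=3.6,fy=3.6,interpolation=cv2.INTER_CUBIC))
a=cv2.imread("pics/side0.png")[125:285,235:415];cv2.imwrite("pics/sidec.png",cv2.resize(a,None,fx=3.6,fy=3.6,interpolation=cv2.INTER_CUBIC))
E
```

```text
(no output)
```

View pics/topc.png

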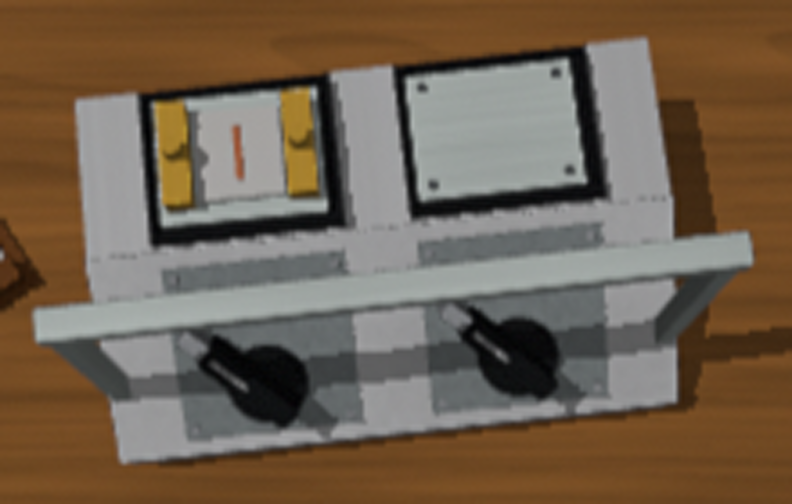

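View pics/sidec.png

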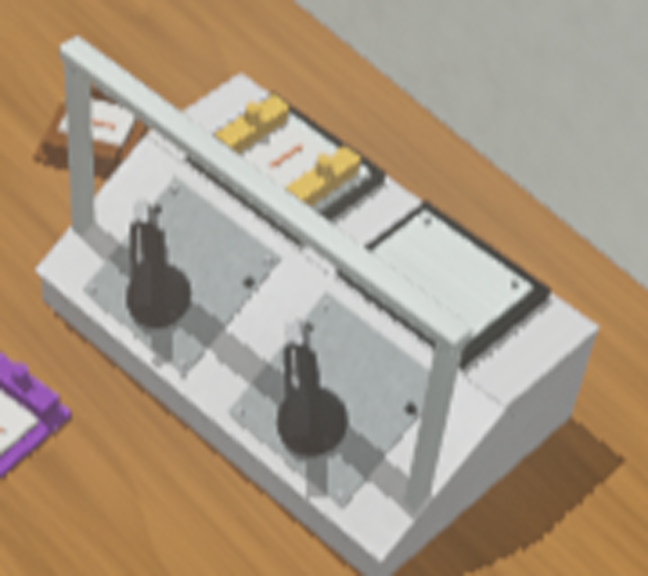

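The top crop gives the ledge and front corners at (77,99), (648,38), (122,462) and (677,403), with the bar ends near (40,326) and (748,250). The side crop shows the same corners at (240,73), (597,328), (38,270) and (381,562). Next I'll fit the console pose and the bar from these.

```bash
cat > h.py <<'E'
import numpy as np,cv2
from scipy.optimize import least_squares
from scipy.spatial.transform import Rotation as R
C={n:np.load(f"{n}.npz") for n in("top","side")}
def proj(n,P):
    E=C[n]["E"];p=(np.atleast_2d(P)-E[:3,3])@E[:3,:3];q=p@C[n]["K"].T
    return q[:,:2]/q[:,2:]
def con(p,P):
    P=np.atleast_2d(np.array(P,float));c,s=np.cos(p[2]),np.sin(p[2])
    return np.c_[p[0]+c*P[:,0]-s*P[:,1],p[1]+s*P[:,0]+c*P[:,1],P[:,2]]
E
python3 - <<'E'
from h import *
M=[(215,240,142),(215,-240,142),(-78,240,51),(-78,-240,51)]
T=np.array([(77,99),(648,38),(122,462),(677,403)])/3.6+[180,110]
S=np.array([(240,73),(597,328),(38,270),(381,562)])/3.6+[235,125]
f=lambda p:np.r_[proj("top",con(p,M))-T,proj("side",con(p,M))-S].ravel()
r=least_squares(f,[500,0,0]);print(r.x,np.round(r.fun.reshape(-1,2),1))
p=r.x;np.save("p.npy",p)
# bar mid-top edges: front/rear top edge at crop
B=np.array([(40,326),(748,250)])/3.6+[180,110]
g=lambda b:(proj("top",con(p,[(b[0],b[1],330),(b[0],b[2],330)]))-B).ravel()
r=least_squares(g,[0,240,-240]);print(r.x,r.fun)
# side: top face ends
B2=np.array([(75,43),(462,338)])/3.6+[235,125]
g=lambda b:(proj("side",con(p,[(b[0],b[1],330),(b[0],b[2],330)]))-B2).ravel()
r=least_squares(g,[0,240,-240]);print(r.x,r.fun)
n=np.array([-.5,0,.866]);u=np.array([.866,0,.5])
O=np.array([0,105,96.]);print("pivot",con(p,O+42*n))
for nm,(a,l) in {"nose":(86,0),"nosein":(63,0)}.items():
  for h in(12,35,55):
    d=(u+np.array([0,1,0]))*.7071
    P=con(p,O+h*n+a*d);print(nm,h,P.round(),proj("top",P).round(1),((proj("top",P)-[180,110])*3.6).round(),((proj("side",P)-[235,125])*3.6).round())
E
```

```text
[ 6.22140292e+02 -1.23302191e+01  1.04375546e-01] [[-1.  -0.2]
 [ 0.7 -0.5]
 [-0.5 -0.1]
 [ 0.6 -0.2]
 [-0.1 -0.1]
 [ 0.9  0.4]
 [-1.1 -0.1]
 [-0.5  0.5]]
[ -22.55554849  235.61909714 -234.96804108] [-0.00350737 -0.03277678  0.00350407  0.03274594]
[ -21.07094968  230.22315268 -239.77585761] [-0.39881775  0.53328566  0.34484859 -0.46111991]
pivot [[590.31503404  89.9104428  132.372     ]]
nose 12 [[651. 157. 137.]] [[230.  189.6]] [[180. 287.]] [[172. 191.]]
nose 35 [[640. 156. 157.]] [[229.3 191.8]] [[177. 294.]] [[164. 183.]]
nose 55 [[630. 155. 174.]] [[228.6 193.7]] [[175. 301.]] [[157. 176.]]
nosein 12 [[639. 140. 129.]] [[236.3 194.4]] [[203. 304.]] [[173. 212.]]
nosein 35 [[628. 139. 149.]] [[235.7 196.6]] [[201. 312.]] [[165. 204.]]
nosein 55 [[618. 138. 166.]] [[235.2 198.6]] [[199. 319.]] [[158. 197.]]
```

```bash
cat >> h.py <<'E'
p=np.load("p.npy")
def goto(Pc):  # console coords of TCP -> shift cm in tool axes, turn
    from cell import arm
    s=arm.read_state();A=R.from_quat(s["tcp_rot"]).as_matrix()
    d=con(p,Pc)[0]-s["tool_pos"]
    zt=con([0,0,p[2]],(1,0,0))[0];xt=np.cross(A[:,1],zt)
    print("pos",s["tool_pos"].round(1),"shift cm",(A.T@d/10).round(2),"turn",round(np.arctan2(-xt@A[:,2],xt@A[:,0]),3),"y",A[:,1].round(3),"F",s["contact_force"].round(1))
E
python3 - <<'E'
from h import *
goto((85,185,400))
n=np.array([-.5,0,.866]);u=np.array([.866,0,.5])
for h in(13,55):
  for y in(105,-105):
    P=con(p,np.array([0,y,96])+h*n);print(h,y,((proj("top",P)-[180,110])*3.6).round(),((proj("side",P)-[235,125])*3.6).round())
E
```

```text
pos [185.3 517.6 205. ] shift cm [-14.83 -19.49 -58.63] turn 2.693 y [-0.    -0.001 -1.   ] F [ 0.6  0.3 -0.1]
13 105 [[264. 350.]] [[175. 271.]]
13 -105 [[518. 323.]] [[330. 396.]]
55 105 [[262. 366.]] [[160. 257.]]
55 -105 [[525. 338.]] [[317. 384.]]
```

```bash
python3 - <<'E'
from h import *
n=np.array([-.5,0,.866]);u=np.array([.866,0,.5])
T=np.array([(268,383),(522,357)])/3.6+[180,110];S=np.array([(158,295),(312,420)])/3.6+[235,125]
L=lambda s,y:con(p,np.array([0,y,96])+13*n+s*u)
f=lambda v:np.r_[proj("top",L(v[0],105+v[1]))-T[:1],proj("top",L(v[0],-105+v[1]))-T[1:],proj("side",L(v[0],105+v[1]))-S[:1],proj("side",L(v[0],-105+v[1]))-S[1:]].ravel()
r=least_squares(f,[0,0]);print(r.x,r.fun.round(1))
s0=r.x[0]
for a in(63,86):
  for h in (25,35,55):
    q=np.array([0,105,96])+h*n+s0*u+a*.7071*(u+[0,1,0]);P=con(p,q);print(a,h,q.round(),((proj("top",P)-[180,110])*3.6).round(),((proj("side",P)-[235,125])*3.6).round())
E
```

```text
[-29.05516611  -1.24900883] [ 0.5 -0.  -0.2 -0.2 -0.2 -0.2 -0.2  0.1]
63 25 [  1. 150. 125.] [[206. 342.]] [[150. 230.]]
63 35 [ -4. 150. 134.] [[206. 346.]] [[146. 227.]]
63 55 [-14. 150. 151.] [[204. 354.]] [[139. 220.]]
86 25 [ 15. 166. 134.] [[184. 326.]] [[149. 209.]]
86 35 [ 10. 166. 142.] [[183. 329.]] [[146. 205.]]
86 55 [  0. 166. 160.] [[180. 337.]] [[138. 198.]]
```

The pivots come out at slope coordinate s≈-29 mm, straight under the bar, which sits at x≈-22. That means a square approach is needed, but the rows only turn about the finger axis. I'll move above and in front of the console, then see how the servo handles tilt at the edge of its reach.

>>> servo_tool --steps '[[[-5, -12, -9, -0.1, 1], [-10, -24, -18, -0.25, 1], [-15, -31, -27, -0.4, 1], [-20, -31, -36, -0.5, 1], [-24, -31, -44, -0.6, 1], [-27, -31, -50, -0.7, 1], [-27, -31, -50, -0.8, 1], [-27, -31, -50, -0.95, 1], [-27, -31, -50, -1.1, 1], [-27, -31, -50, -1.24, 1], [-27, -31, -50, -1.24, 1], [-27, -31, -50, -1.24, 1]]]'

```text
clock: 1.15
tool_pos: [457.6, 213.8, 447.0]
tcp_rot: [-0.232, -0.668, 0.668, 0.232]
contact_force: [0.7, 1.3, -0.1]
width: 94.2
```

>>> servo_tool --steps '[[[-15, -8, 3, 0, 0.6], [-15, -8, 3, 0, 0.6], [-15, -8, 3, 0, 0.6], [-15, -8, 3, 0, 0.6], [-56, -8, -40, 0, 0.6], [-56, -8, -40, 0, 0.6], [-56, -8, -40, 0, 0.6], [-56, -8, -40, 0, 0.6], [-56, -8, -40, 0, 0.6], [-56, -8, -40, 0, 0.6], [-56, -8, -40, 0, 0.6], [-56, -8, -40, 0, 0.6]]]'

```text
clock: 2.15
tool_pos: [709.5, 117.5, 435.7]
tcp_rot: [0.241, 0.671, -0.664, -0.227]
contact_force: [-0.2, 0.1, -0.9]
width: 56.3
```

```bash
python3 - <<'E'
from h import *
from cell import arm
goto((0,105,400));print(arm.read_state()["joint_positions"].round(3))
E
```

```text
pos [709.5 117.5 435.7] shift cm [6.14 3.35 8.18] turn -2.35 y [ 0.021  0.004 -1.   ] F [-0.2  0.1 -0.9]
[ 1.130e-01  8.050e-01  2.360e-01  1.000e-03  2.080e+00 -2.353e+00]
```

j3 is at its limit and a slight outward tilt has appeared. I'll keep pushing outward.

>>> servo_tool --steps '[[[-14, 0, -14, 0, 0.6], [-14, 0, -14, 0, 0.6], [-14, 0, -14, 0, 0.6], [-14, 0, -14, 0, 0.6], [-14, 0, -14, 0, 0.6], [-14, 0, -14, 0, 0.6]]]'

```text
clock: 2.65
tool_pos: [755.7, 117.6, 374.0]
tcp_rot: [0.249, 0.675, -0.659, -0.219]
contact_force: [0.0, 1.1, -0.4]
width: 56.5
```

```bash
python3 - <<'E'
from h import *
from cell import arm
goto((0,105,400));print(arm.read_state()["joint_positions"].round(3))
E
```

```text
pos [755.7 117.6 374. ] shift cm [ 9.6  -3.3  10.91] turn -2.35 y [ 0.047  0.008 -0.999] F [ 0.   1.1 -0.4]
[ 0.106  0.89   0.235  0.003  1.969 -2.36 ]
```

Some tilt (2.7°) has crept in. Next I'll check whether it persists when I come back.

>>> servo_tool --steps '[[[8, -6, 9, 0, 0.6], [8, -6, 9, 0, 0.6], [8, -6, 9, 0, 0.6], [8, -6, 9, 0, 0.6], [8, -6, 9, 0, 0.6]]]'

```text
clock: 3.07
tool_pos: [629.2, 96.3, 435.3]
tcp_rot: [0.251, 0.676, -0.658, -0.216]
contact_force: [0.3, -0.1, 1.3]
width: 56.1
```

```bash
python3 - <<'E'
from h import *
from cell import arm
goto((0,105,400));print(arm.read_state()["joint_positions"].round(3))
E
```

```text
pos [629.2  96.3 435.3] shift cm [1.27 3.42 1.6 ] turn -2.35 y [ 0.055  0.008 -0.998] F [ 0.3 -0.1  1.3]
[ 0.093  0.445  0.807  0.003  1.834 -2.373]
```

The tilt persists, so I can accumulate it at the reach boundary. Now I'll push along the boundary normal, out and up.

>>> servo_tool --steps '[[[-55, -55, -58, 0, 0.6], [-55, -55, -58, 0, 0.6], [-55, -55, -58, 0, 0.6], [-55, -55, -58, 0, 0.6], [-55, -55, -58, 0, 0.6], [-55, -55, -58, 0, 0.6], [-55, -55, -58, 0, 0.6], [-55, -55, -58, 0, 0.6], [-55, -55, -58, 0, 0.6], [-55, -55, -58, 0, 0.6], [-55, -55, -58, 0, 0.6], [-55, -55, -58, 0, 0.6]]]'

```text
clock: 4.07
tool_pos: [698.0, 102.8, 475.3]
tcp_rot: [0.257, 0.679, -0.654, -0.211]
contact_force: [-0.3, 0.6, -0.1]
width: 56.6
```

```bash
python3 - <<'E'
from h import *
from cell import arm
goto((0,105,400));print(arm.read_state()["joint_positions"].round(3))
E
```

```text
pos [698.  102.8 475.3] shift cm [6.47 6.86 6.66] turn -2.35 y [ 0.074  0.011 -0.997] F [-0.3  0.6 -0.1]
[ 0.093  0.75   0.235  0.005  2.083 -2.372]
```

Gain seems to be per call, since the orientation target resets at each call. I'll try several short calls.

>>> servo_tool --steps '[[[-55, -55, -58, 0, 0.6], [-55, -55, -58, 0, 0.6]]]'

```text
clock: 4.23
tool_pos: [702.2, 102.8, 479.7]
tcp_rot: [0.265, 0.683, -0.65, -0.202]
contact_force: [0.8, 0.3, -0.3]
width: 56.6
```

>>> servo_tool --steps '[[[-55, -55, -58, 0, 0.6], [-55, -55, -58, 0, 0.6]]]'

```text
clock: 4.4
tool_pos: [705.1, 102.8, 485.4]
tcp_rot: [0.273, 0.687, -0.645, -0.194]
contact_force: [0.3, 0.1, 0.5]
width: 56.2
```

>>> servo_tool --steps '[[[-55, 0, -58, 0, 0.6], [-55, 0, -58, 0, 0.6]]]'

```text
clock: 4.57
tool_pos: [733.3, 106.3, 456.9]
tcp_rot: [0.28, 0.69, -0.641, -0.187]
contact_force: [0.3, 0.4, -0.5]
width: 56.4
```

>>> servo_tool --steps '[[[-55, 0, -58, 0, 0.6], [-55, 0, -58, 0, 0.6]]]'

```text
clock: 4.73
tool_pos: [758.8, 109.5, 428.8]
tcp_rot: [0.286, 0.693, -0.637, -0.18]
contact_force: [0.5, -0.3, 0.7]
width: 56.6
```

```bash
python3 - <<'E'
from h import *
from cell import arm
goto((0,105,400));print(arm.read_state()["joint_positions"].round(3))
E
```

```text
pos [758.8 109.5 428.8] shift cm [10.62  0.32 10.78] turn -2.349 y [ 0.168  0.025 -0.985] F [ 0.5 -0.3  0.7]
[ 0.092  0.82   0.235  0.01   1.916 -2.371]
```

About 0.025 rad per short call. Continuing.

>>> servo_tool --steps '[[[-55, -40, -57, 0, 0.6]]]'

```text
clock: 4.82
tool_pos: [763.1, 109.5, 428.7]
tcp_rot: [0.291, 0.695, -0.634, -0.175]
contact_force: [0.5, 0.2, -1.6]
width: 56.8
```

>>> servo_tool --steps '[[[-55, -40, -57, 0, 0.6]]]'

```text
clock: 4.9
tool_pos: [765.8, 109.4, 438.6]
tcp_rot: [0.3, 0.699, -0.628, -0.165]
contact_force: [0.3, 0.3, 0.8]
width: 56.3
```

>>> servo_tool --steps '[[[-55, -40, -57, 0, 0.6]]]'

```text
clock: 4.98
tool_pos: [768.3, 109.3, 447.4]
tcp_rot: [0.308, 0.702, -0.622, -0.156]
contact_force: [-0.7, -0.2, 0.1]
width: 56.2
```

>>> servo_tool --steps '[[[-55, -40, -57, 0, 0.6]]]'

```text
clock: 5.07
tool_pos: [770.8, 109.1, 454.8]
tcp_rot: [0.315, 0.705, -0.617, -0.148]
contact_force: [0.8, 1.2, -0.7]
width: 56.4
```

>>> servo_tool --steps '[[[-55, -30, -57, 0, 0.6], [-55, -30, -57, 0, 0.6]]]'

```text
clock: 5.23
tool_pos: [776.3, 109.1, 459.3]
tcp_rot: [0.324, 0.708, -0.612, -0.139]
contact_force: [-0.5, -0.2, -0.8]
width: 55.9
```

>>> servo_tool --steps '[[[-55, -30, -57, 0, 0.6], [-55, -30, -57, 0, 0.6]]]'

```text
clock: 5.4
tool_pos: [781.0, 108.8, 463.9]
tcp_rot: [0.331, 0.711, -0.606, -0.131]
contact_force: [-0.2, 0.1, -0.5]
width: 56.7
```

>>> servo_tool --steps '[[[-55, -30, -57, 0, 0.6], [-55, -30, -57, 0, 0.6]]]'

```text
clock: 5.57
tool_pos: [784.4, 108.6, 471.4]
tcp_rot: [0.339, 0.714, -0.601, -0.122]
contact_force: [-0.4, 0.5, -0.4]
width: 56.4
```

>>> servo_tool --steps '[[[-55, -30, -57, 0, 0.6], [-55, -30, -57, 0, 0.6]]]'

```text
clock: 5.73
tool_pos: [786.8, 108.2, 480.7]
tcp_rot: [0.347, 0.717, -0.594, -0.113]
contact_force: [-1.2, 0.3, 0.8]
width: 56.5
```

```bash
python3 - <<'E'
from h import *
from cell import arm
goto((0,105,400));print(arm.read_state()["joint_positions"].round(3))
E
```

```text
pos [786.8 108.2 480.7] shift cm [13.89  1.05 13.5 ] turn -2.347 y [ 0.363  0.053 -0.93 ] F [-1.2  0.3  0.8]
[ 0.083  0.768  0.235  0.023  1.763 -2.375]
```

>>> servo_tool --steps '[[[-55, -25, -57, 0, 0.6]]]'

```text
clock: 5.82
tool_pos: [790.7, 108.4, 485.5]
tcp_rot: [0.354, 0.719, -0.589, -0.105]
contact_force: [0.1, -0.2, -0.1]
width: 56.2
```

>>> servo_tool --steps '[[[-55, -25, -57, 0, 0.6]]]'

```text
clock: 5.9
tool_pos: [794.8, 108.7, 491.2]
tcp_rot: [0.361, 0.721, -0.584, -0.097]
contact_force: [-0.8, 0.4, 0.8]
width: 56.1
```

>>> servo_tool --steps '[[[-55, -25, -57, 0, 0.6]]]'

```text
clock: 5.98
tool_pos: [798.1, 108.7, 497.7]
tcp_rot: [0.368, 0.723, -0.578, -0.089]
contact_force: [0.0, 0.2, 0.4]
width: 56.2
```

>>> servo_tool --steps '[[[-55, -25, -57, 0, 0.6]]]'

```text
clock: 6.07
tool_pos: [800.7, 108.9, 504.9]
tcp_rot: [0.375, 0.725, -0.572, -0.081]
contact_force: [0.6, -2.1, 0.2]
width: 56.6
```

>>> servo_tool --steps '[[[-55, -25, -57, 0, 0.6]]]'

```text
clock: 6.15
tool_pos: [802.9, 108.8, 512.7]
tcp_rot: [0.381, 0.727, -0.566, -0.073]
contact_force: [-0.1, -0.0, 0.7]
width: 56.5
```

>>> servo_tool --steps '[[[-55, -25, -57, 0, 0.6]]]'

```text
clock: 6.23
tool_pos: [804.6, 108.8, 521.2]
tcp_rot: [0.388, 0.729, -0.561, -0.064]
contact_force: [0.9, -0.6, -0.4]
width: 56.6
```

```bash
cat >> h.py <<'E'
S0=-29
N=np.array([-.5,0,.8660]);U=np.array([.8660,0,.5])
def tgt(h,ds=0,dy=0,lev=0.):
    """shift to put TCP on the handle axis h mm off panel; lev = lever angle (0 off)"""
    from cell import arm
    s=arm.read_state();A=R.from_quat(s["tcp_rot"]).as_matrix()
    W=con([0,0,p[2]],[N,U,[0,1,0]])  # world dirs
    P=con(p,np.array([0,104,96])+S0*U)[0]+h*W[0]+ds*W[1]+dy*W[2]
    b=np.pi/4-lev;l=np.cos(b)*W[1]+np.sin(b)*W[2]   # lever direction
    xt=np.cross(A[:,1],l)   # jaws across the lever
    k=np.arctan2(-xt@A[:,2],xt@A[:,0]);k=(k+np.pi/2)%np.pi-np.pi/2
    rel=s["tool_pos"]-con(p,np.array([0,104,96])+S0*U)[0]
    print("shift cm",(A.T@(P-s["tool_pos"])/10).round(2),"turn",k.round(3),"| now h,s,y",(W@rel).round(1),"tilt deg",np.degrees(np.arccos(-A[:,1]@W[0])).round(1),"F",s["contact_force"].round(1),"q",s["joint_positions"].round(2))
E
python3 - <<'E'
from h import *
tgt(200);tgt(23)
E
```

```text
shift cm [29.08  7.21 28.84] turn 0.001 | now h,s,y [271.2 409.7  -2.6] tilt deg 1.1 F [ 0.9 -0.6 -0.4] q [ 0.08  0.73  0.24  0.03  1.65 -2.38]
shift cm [28.82 24.91 29.05] turn 0.001 | now h,s,y [271.2 409.7  -2.6] tilt deg 1.1 F [ 0.9 -0.6 -0.4] q [ 0.08  0.73  0.24  0.03  1.65 -2.38]
```

The tool is within 1.1° of square. Now back over the bar, then look with the wrist camera.

>>> servo_tool --steps '[[[29, -2, 29, 0, 0.6], [29, -2, 29, 0, 0.6], [29, -2, 29, 0, 0.6], [29, -2, 29, 0, 0.6], [29, -2, 29, 0, 0.6], [29, -2, 29, 0, 0.6], [29, -2, 29, 0, 0.6], [29, -2, 29, 0, 0.6], [29, -2, 29, 0, 0.6], [29, -2, 29, 0, 0.6], [29, -2, 29, 0, 0.6], [29, -2, 29, 0, 0.6]]]'

```text
clock: 7.23
tool_pos: [447.8, 70.6, 338.6]
tcp_rot: [0.388, 0.729, -0.561, -0.064]
contact_force: [0.3, 0.7, 0.7]
width: 56.1
```

```bash
python3 - <<'E'
from h import *
tgt(200);tgt(90)
E
```

```text
shift cm [0.63 9.25 0.4 ] turn 0.001 | now h,s,y [292.5   7.6  -3.3] tilt deg 1.1 F [0.3 0.7 0.7] q [ 0.05 -0.31  1.91  0.05  1.03 -2.43]
shift cm [ 0.47 20.25  0.53] turn 0.001 | now h,s,y [292.5   7.6  -3.3] tilt deg 1.1 F [0.3 0.7 0.7] q [ 0.05 -0.31  1.91  0.05  1.03 -2.43]
```

>>> servo_tool --steps '[[[0.5, 4, 0.5, 0, 0.6], [0.5, 8, 0.5, 0, 0.6], [0.5, 12, 0.5, 0, 0.6], [0.5, 16, 0.5, 0, 0.6], [0.5, 19, 0.5, 0, 0.6], [0.5, 19, 0.5, 0, 0.6]]]'

```text
clock: 7.73
tool_pos: [536.3, 83.4, 165.5]
tcp_rot: [0.386, 0.728, -0.563, -0.068]
contact_force: [0.2, 0.6, -1.1]
width: 56.1
```

```bash
python3 - <<'E'
from h import *
from cell import cams,arm
tgt(23)
s=arm.read_state();A=R.from_quat(s["tcp_rot"]).as_matrix()
c=cams.camera("wrist");a=cv2.imwrite("pics/w1.png",c["img"][:,:,::-1])
M=c["mount"]
for h,a in((55,0),(55,63),(55,86),(55,-27),(13,0)):
    P=con(p,np.array([0,104,96])+S0*U+h*N+a*.7071*(U+[0,1,0]))[0]
    t=A.T@(P-s["tool_pos"]);q=c["camera_matrix"]@(M[:3,:3].T@(t-M[:3,3]));print(h,a,(q[:2]/q[2]).round())
E
```

```text
shift cm [-0.28  7.49 -0.06] turn 0.001 | now h,s,y [97.9 -1.6  0.2] tilt deg 1.3 F [ 0.2  0.6 -1.1] q [ 0.07  0.07  1.98  0.07  0.58 -2.44]
55 0 [274. 231.]
55 63 [274. 304.]
55 86 [274. 329.]
55 -27 [274. 196.]
13 0 [273. 215.]
```

View pics/w1.png

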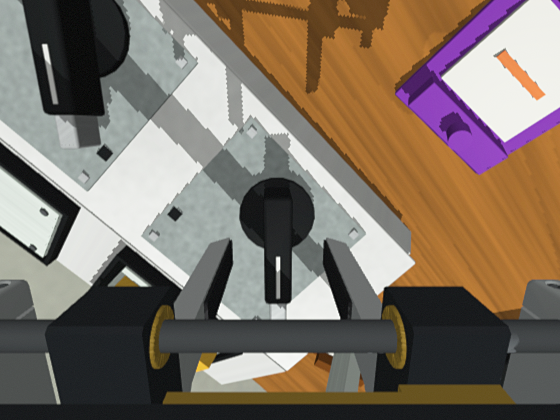

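The wrist view shows the left lever upright at columns 264–293, with the disc centre at (277,213). It lies straight between the fingers, about 3 mm off the model, so no sideways correction is needed. Now go down and grip.

>>> servo_tool --steps '[[[0, 2.5, 0, 0, 0.6], [0, 5, 0, 0, 0.6], [0, 6.5, 0, 0, 0.6], [0, 7.2, 0, 0, 0.6], [0, 7.2, 0, 0, 0.6]]]'

```text
clock: 8.2
tool_pos: [572.4, 88.5, 109.2]
tcp_rot: [0.388, 0.729, -0.561, -0.065]
contact_force: [-0.4, -0.4, 0.1]
width: 56.3
```

>>> servo_tool --steps '[[[0, 0, 0, 0, 0.15], [0, 0, 0, 0, 0.15], [0, 0, 0, 0, 0.15], [0, 0, 0, 0, 0.15], [0, 0, 0, 0, 0.15], [0, 0, 0, 0, 0.15]]]' --squeeze 12

```text
clock: 8.7
tool_pos: [570.4, 89.7, 107.6]
tcp_rot: [0.386, 0.729, -0.561, -0.067]
contact_force: [-14.1, 12.7, 7.3]
width: 22.4
```

```bash
python3 - <<'E'
from h import *
tgt(25)
E
```

```text
shift cm [-0.25  0.54  0.17] turn 0.001 | now h,s,y [30.4 -0.6  2.9] tilt deg 1.3 F [-14.1  12.7   7.3] q [ 0.08  0.24  1.95  0.08  0.45 -2.45]
```

Gripped at 22.4 mm, with a side load of about 20 N. I'll relieve that first and then turn.

>>> servo_tool --steps '[[[0.25, 0, 0, 0, 0.15], [0.25, 0, 0, 0, 0.15]]]'

```text
clock: 8.87
tool_pos: [570.4, 89.8, 107.6]
tcp_rot: [0.388, 0.728, -0.561, -0.065]
contact_force: [-0.6, -2.9, 1.4]
width: 22.2
```

>>> servo_tool --steps '[[[0, 0, 0, 0.08, 0.15], [0, 0, 0, 0.16, 0.15], [0, 0, 0, 0.24, 0.15], [0, 0, 0, 0.32, 0.15]]]'

```text
clock: 9.2
tool_pos: [570.5, 89.8, 107.6]
tcp_rot: [0.473, 0.708, -0.491, -0.182]
contact_force: [-1.4, -4.0, 1.9]
width: 22.0
```

```bash
python3 - <<'E'
from h import *
tgt(25)
E
```

```text
shift cm [-0.29  0.54  0.09] turn -0.323 | now h,s,y [30.4 -0.5  2.9] tilt deg 1.1 F [-1.4 -4.   1.9] q [ 0.08  0.24  1.95  0.07  0.44 -2.12]
```

Forces are low and it is turning clockwise. Continuing.

>>> servo_tool --steps '[[[0, 0, 0, 0.1, 0.15], [0, 0, 0, 0.2, 0.15], [0, 0, 0, 0.3, 0.15], [0, 0, 0, 0.4, 0.15], [0, 0, 0, 0.5, 0.15], [0, 0, 0, 0.6, 0.15]]]'

```text
clock: 9.7
tool_pos: [570.5, 89.6, 107.6]
tcp_rot: [0.597, 0.623, -0.329, -0.383]
contact_force: [-1.3, -4.7, 2.4]
width: 21.9
```

>>> servo_tool --steps '[[[0, 0, 0, 0.1, 0.15], [0, 0, 0, 0.2, 0.15], [0, 0, 0, 0.3, 0.15], [0, 0, 0, 0.4, 0.15], [0, 0, 0, 0.5, 0.15], [0, 0, 0, 0.6, 0.15], [0, 0, 0, 0.6, 0.15]]]'

```text
clock: 10.28
tool_pos: [570.4, 89.6, 107.5]
tcp_rot: [0.668, 0.481, -0.138, -0.551]
contact_force: [-2.0, -5.1, 1.8]
width: 22.1
```

```bash
python3 - <<'E'
from h import *
tgt(25)
E
```

```text
shift cm [-0.17  0.54 -0.24] turn -1.526 | now h,s,y [30.4 -0.6  2.7] tilt deg 1.1 F [-2.  -5.1  1.8] q [ 0.08  0.24  1.95  0.07  0.44 -0.92]
```

>>> servo_tool --steps '[[[0, 0, 0, 0, 0.6], [0, 0, 0, 0, 0.6], [0, 0, 0, 0, 0.6], [0, 0, 0, 0, 0.6], [0, 0, 0, 0, 0.6], [0, -3, 0, 0, 0.6], [0, -6, 0, 0, 0.6], [0, -10, 0, 0, 0.6], [0, -14, 0, 0, 0.6], [0, -18, 0, 0, 0.6], [0, -21, 0, 0, 0.6], [0, -21, 0, 0, 0.6]]]'

```text
clock: 11.28
tool_pos: [466.9, 75.4, 295.8]
tcp_rot: [0.668, 0.486, -0.137, -0.547]
contact_force: [-0.3, 0.1, 1.2]
width: 56.6
```

```bash
python3 - <<'E'
from h import *
from cell import cams,arm
tgt(25)
a=cams.camera("side")["img"][110:310,200:450,::-1];b=cams.camera("wrist")["img"][:,:,::-1];
cv2.imwrite("pics/end.png",np.hstack([cv2.resize(a,(500,400)),cv2.resize(b,(300,225))[:, :].copy() if 0 else cv2.copyMakeBorder(cv2.resize(b,(300,225)),0,175,0,0,0)]))
E
```

```text
shift cm [-0.52 22.06  0.07] turn -1.518 | now h,s,y [245.6   3.1  -0.6] tilt deg 1.1 F [-0.3  0.1  1.2] q [ 0.06 -0.24  1.96  0.05  0.9  -0.91]
```

View pics/end.png

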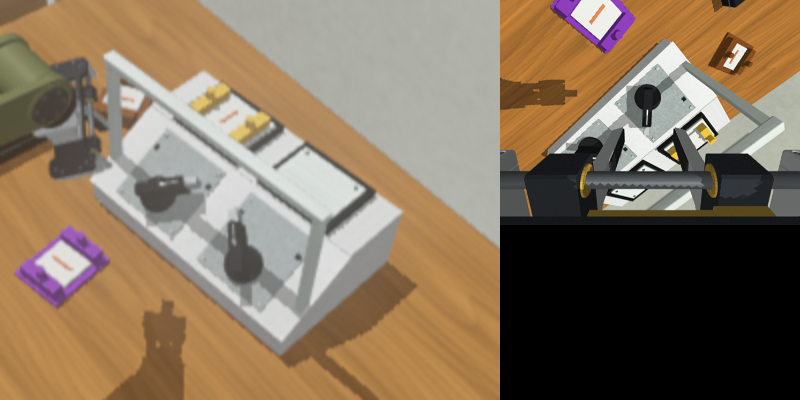

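The left lever, with its disc at (153,195), now points right at (195,185), toward on. The right lever still leans left. The board and blank are unmoved and the gripper is clear, so I'm handing in.

```bash
python3 -c "
from cell import workorder
print(workorder.job_done())"
```

```text
the job is handed in; nothing more can be done
None
```

I turned the left isolator on, the one feeding the bay with the two-connector board, and left the right one off. The job was handed in at about 11.4 s of the 32 s allowed.

**How:** The moves had no tilt command. I built up the 30° tilt by repeatedly commanding poses just out of reach, high behind the bar. Then I came in square to the panel (1.1° off), gripped the lever (22 mm), turned it 1.53 rad clockwise, let go and backed off.

**Last checks:**
- **Handles:** The final picture shows the left lever leaning right and the right lever still in its off position. I judged the on stop from that picture and the turn angle; I did not measure the angle after release.
- **Surroundings:** The board and the blanking plate look undisturbed in that picture. I did not check the wrench, case, mug or attenuator afterwards.
- **Forces:** The force reading was back near zero with the gripper clear. The highest reading was about 20 N sideways while gripping, which I relieved before turning.

**Disagreements:** The handle axes were about 29 mm lower on the slope than I first assumed. The left lever was also about 3 mm to the side of my fitted position.

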